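# Sort the loose electronic components into their trays

### The job

Clear the loose components off the bench after the repair: put both multi-pin connectors in the long tray, both capacitor cans in the round dish, and the heat sink in the square tray. Set each one down on the tray's floor rather than dropping it, the way up it is now (cans standing, connectors flat, heat sink fins up), with nothing on top of anything else or leaning on a rim. Leave the solder reel and the circuit board where they are.

Things in the scene. Friction and masses are not known exactly. Their poses are not given: they have to be found in the camera images.
- connector_long: Long multi-pin D connector for board mounting, loose, lying flat: 53 (x) by 20 (y) by 14 mm high, black moulding with a steel flange and mouth on its +y side. Its origin is the centre of its underside, z up. The moulding (43 by 13 mm) fills y -10 to +3, the 53 mm flange y 3 to 5, the steel mouth (39 mm long, z 2 to 12 mm) y 5 to 10. Grip it across y, at its middle, 20 mm wide. About 25 g.
- connector_short: Short multi-pin D connector, same build, loose, lying flat: 31 (x) by 20 (y) by 14 mm high. Its origin is the centre of its underside, z up. The moulding (21 mm long in x) fills y -10 to +3, the flange y 3 to 5, the mouth (17 mm long) y 5 to 10. Grip it across y, at its middle, 20 mm wide. About 16 g.
- cap_wide: Wide, squat black capacitor can with a bare metal top, loose, standing upright: diameter 35 mm, 34 mm high, solid. Its origin is the centre of its underside, z up. About 45 g.
- cap_slim: Slim, taller black capacitor can with a bare metal top, loose, standing upright: diameter 25 mm, 44 mm high, solid. Its origin is the centre of its underside, z up. About 30 g.
- heatsink: Bare aluminium heat sink, loose, lying on its base with its fins up: 50 (x) by 30 (y) by 26 mm high, 6 mm base plate and five 2 mm fins that run along x, the outer two faces at y = -15 and +15 mm. Its origin is the centre of its underside, z up. Grip it across y, 30 mm wide. About 60 g.
- reel: Reel of solder with green flanges, a bystander, loose: diameter 56 mm, 40 mm high, standing on its flange. Origin at the centre of its underside. Not to be moved.
- board: Small green circuit board with parts on it, a bystander, loose: 60 (x) by 46 (y) by 14 mm high. Origin at the centre of its underside. Not to be moved.
- long_tray: Long rectangular white tray, fixed to the bench: outside 105 (x) by 150 (y) by 16 mm high, walls and floor 4 mm (inside 97 by 142 mm). Origin at the centre of its underside, so its inner floor is 4 mm above the origin; x along its short side, y along its long side, z up.
- square_tray: Square white tray, fixed to the bench: outside 105 by 105 by 16 mm high, walls and floor 4 mm (inside 97 by 97 mm). Origin at the centre of its underside, inner floor 4 mm above it; x and y along its sides, z up.
- round_dish: Round white dish, fixed to the bench: outer diameter 130 mm at the rim (124 mm at the foot), 16 mm high, wall and floor 4 mm (flat inner floor about 115 mm across, 4 mm above the origin). Origin at the centre of its underside, z up.

How it is judged (in metres and radians):
At the end, for the whole second after the job is handed in: Both connectors on the floor of the long tray, both cans on the floor of the round dish (centres within 52 mm of its centre), the heat sink on the floor of the square tray; each with its underside no more than 8 mm above the tray's underside, tilted less than 0.12 rad, released and at rest (x of connector_long in the frame of long_tray between -0.047 and 0.047 m and y of connector_long in the frame of long_tray between -0.07 and 0.07 m and z of connector_long in the frame of long_tray between -0.002 and 0.008 m and x of connector_short in the frame of long_tray between -0.047 and 0.047 m and y of connector_short in the frame of long_tray between -0.07 and 0.07 m and z of connector_short in the frame of long_tray between -0.002 and 0.008 m and horizontal distance between each of cap_wide, cap_slim and round_dish below 0.052 m and z of cap_wide in the frame of round_dish between -0.002 and 0.008 m and z of cap_slim in the frame of round_dish between -0.002 and 0.008 m and x of heatsink in the frame of square_tray between -0.047 and 0.047 m and y of heatsink in the frame of square_tray between -0.047 and 0.047 m and z of heatsink in the frame of square_tray between -0.002 and 0.008 m and angle between each of connector_long, connector_short, cap_wide, cap_slim, heatsink's own z axis and vertical below 0.12 rad and linear speed of each of connector_long, connector_short, cap_wide, cap_slim, heatsink below 0.02 m/s); the robot touches nothing.
It fails at once if the solder reel is moved more than 20 mm or tipped (distance of reel from where it was at the start of the episode above 0.02 m or angle between reel's own z axis and vertical above 0.3 rad).
It fails at once if the circuit board is moved more than 20 mm or tipped (distance of board from where it was at the start of the episode above 0.02 m or angle between board's own z axis and vertical above 0.3 rad).
It fails at once if a component is dropped from a height or thrown (it falls faster than 0.4 m/s, out of the fingers, while more than 40 mm above the bench) ((height (world z) of connector_long above 0.04 m and linear speed of connector_long above 0.4 m/s and contact force between the fingers and connector_long below 0.05 N) or (height (world z) of connector_short above 0.04 m and linear speed of connector_short above 0.4 m/s and contact force between the fingers and connector_short below 0.05 N) or (height (world z) of cap_wide above 0.04 m and linear speed of cap_wide above 0.4 m/s and contact force between the fingers and cap_wide below 0.05 N) or (height (world z) of cap_slim above 0.04 m and linear speed of cap_slim above 0.4 m/s and contact force between the fingers and cap_slim below 0.05 N) or (height (world z) of heatsink above 0.04 m and linear speed of heatsink above 0.4 m/s and contact force between the fingers and heatsink below 0.05 N)).
It also fails if it takes over 122 s, if anything falls off the work surface, if the arm or the gripper's body presses on something with over 40 N, if the wrist force passes 120 N, or if a joint passes its speed limit or range.

### The arm

A 7-joint arm with a two-finger parallel gripper is mounted at the origin on the work surface. World frame = base frame: x ahead of the robot, y to its left, z up, the work surface at z = 0. Lengths are in m, angles in degrees, forces in N, time in s.
With the tool pointing down it reaches from about 0.35 to 0.9 m from the base axis. Payload 7.2 kg.
Tool frame: the origin (TCP) lies midway between the tips of the shut fingers; the grasp point (between the pads) lies arm.pinch_z behind it (arm.pinch_z is the distance from the TCP to the grasp point, in m); z points along the fingers, y is the line along which they close (so a half turn about z gives the same grasp; the last joint's range is limited). The gripper opens to 88 mm and grips with 3 to 60 N. Pads are 20 mm wide; open, the fingers measure 115 mm over their backs; the gripper's body (75 mm by 178 mm) begins 61 mm behind the grasp point.
Start: joints at [-3.908, 23.554, -0.728, 91.456, 0.321, 64.991, -4.71], TCP at [0.625, -0, 0.223] pointing down, gripper open.
Joint ranges: [-169.25, 169.25], [-16.82, 113.86], [-84.01, 82.57], [7.8, 145.47], [-59.2, 239.2], [7.22, 106.19], [-163.78, 163.78]. Speed limits (degrees/s): [136.94, 136.94, 172.46, 172.46, 180, 180, 180].

### API

Orientations are given as [roll, pitch, yaw] about the fixed x, y, z axes, in that order (R = Rz(yaw) Ry(pitch) Rx(roll)).
In Python, from plant import arm gives the robot as it stands.
- The arm moves only by the tool jog_arm, never from a script. Its argument "rows" is a list that holds one entry, the list of rows, each a list of 5 numbers: the shift along the world's x, y, z in cm, then the turn about the world's z in degrees, then the closure, from 0 (fully open) to 1 (shut). In form: [[[tx, ty, tz, roll, claw], ...]]. A call has 1 to 5 rows; each row shifts and turns the commanded pose from where the row before left it; what a row does not reach is not made up. A row lasts 1/8 s, in which the tool goes at most 62.5 mm and 10.7 degrees, less where a joint would pass 70% of its speed; a pose out of reach is approached as far as the arm can. A call is refused whole if a number of a shift passes 6.25 or a number of a turn 10.7, either way. A call with a gripper value outside its range is refused whole. The fingers move at their own pace and stop on an object; "force" is the grip in N (left out, the last holds). Time passes only in rows, so rows that do not move let the fingers close. It gives the time, the measured TCP pose, the force, the opening and the grip force at its end, in the units of the state.
- arm.sense(): the state, without advancing time (a new reading comes with each control period).
- arm.read_camera(name): name is "scene" or "side" or "wrist"; returns (picture, depth): 384x512x3 uint8, blue, green, red; 384x512 float32, m along the optical axis (not along the pixel's ray), 0 where there is no reading.
- arm.camera_info(name): a dict with "intrinsics" (3x3 intrinsics, pixels), "view" (4x4, takes a point from world to camera coordinates); the wrist camera has in their place "tool_from_camera" (4x4, takes a point from camera to tool coordinates, whose origin is the TCP and whose axes are the flange's). Camera axes: x right, y down, z forward; pixel columns grow to the right and rows downward; lengths in m; the calibration is good to about 2 mm. A picture is of the moment at which its call begins: read the wrist's pose just before it. camera_info takes no time and is no camera call.
- arm.sign_off(): hands the job in; it is judged then, once.
Trained networks look in the newest picture that a camera, given by its name, has taken for a name from the list of things; names that differ only in an ending like _2 or _b are one class to them, and where a whole thing is asked for, a point or a joint stands for the part that bears it (a point fixed in the world has none). Each returns a list of dicts, best first, with "conf" (0 to 1); they miss things now and then, are a little off and sometimes report something else, mostly with a low value. They report only what shows in the picture. A call takes as long as a camera call.
- arm.recognise(camera, name): "location" ([row, column] in pixels, amid what is visible of it).
The state is a dict: "t": time; "joint_positions": joint angles; "joint_velocities": joint speeds; "joint_torque": joint torques, N m; "tool_pos": TCP position; "orientation": TCP orientation; "ft_force": force on the tool from outside, world axes, zero at the start; "torque": the same for the moment, N m; "grip_width": finger opening in m; "grip_force": force on a finger pad.
Only numpy, scipy, OpenCV 4.12 (cv2) and the standard library are available. Lean on these libraries where they do the work, as an engineer would, in place of code of your own. Each camera call takes 0.05 s, during which the arm holds its last target. There are 200 camera calls.

## Working session

There is one attempt and no reset: what is moved stays moved. The work goes in short steps, Python scripts to look and compute and a tool call to move; the robot and the scene stay as the last step left them, time stands still between calls to the robot, and variables do not carry over. Pictures are saved under pics/ and viewed, at most 14 in all, crops included, and the job is handed in when it is done.

Besides the shell and the picture viewer there is one more tool, called after "Request:" by a JSON object that holds its "api" and its "payload", one argument or row to a line. jog_arm: Moves the arm, as the interface text tells. Its arguments: {"type":"object","properties":{"rows":{"type":"array"},"force":{"type":"number"}},"required":["rows"]}

```bash
ls; mkdir -p pics; cat > h.py <<'E'
import numpy as np, cv2
from plant import arm
def shot(n):
    im,d=arm.read_camera(n); return im,d,arm.camera_info(n)
def cloud(d,ci):
    K=np.array(ci["intrinsics"]);T=np.linalg.inv(np.array(ci["view"]))
    v,u=np.mgrid[:d.shape[0],:d.shape[1]]
    p=np.stack([(u-K[0,2])/K[0,0]*d,(v-K[1,2])/K[1,1]*d,d],-1)
    return p@T[:3,:3].T+T[:3,3]
E
python3 - <<'E'
from h import *
print(arm.sense(),arm.pinch_z)
for n in("scene","side"):
    im,d,ci=shot(n); cv2.imwrite(f"pics/{n}.png",im); np.savez(f"{n}.npz",im=im,P=cloud(d,ci),d=d)
    print(n,np.linalg.inv(np.array(ci["view"])).round(3))
P=np.load("scene.npz")["P"]
for o in["connector_long","connector_short","cap_wide","cap_slim","heatsink","reel","board","long_tray","square_tray","round_dish"]:
    for r in arm.recognise("scene",o)[:2]:
        l=[int(x) for x in r["location"]]; print(o,l,round(r["conf"],2),P[l[0],l[1]].round(3))
E
```

```text
pics
{'t': 0.0, 'joint_positions': array([-3.9067571 , 23.60070213, -0.72872359, 91.50558455,  0.32291895,
       64.989705  , -4.70981522]), 'joint_velocities': array([ 0.16567113, -0.02698497, -0.09116682, -0.04759759,  0.07556804,
       -0.01890681,  0.08459502]), 'joint_torque': array([-2.92756195e-04, -5.87956166e+01,  6.41712137e-01, -2.91074431e+01,
       -5.37758670e-02,  1.83686998e-02,  1.53371734e-04]), 'tool_pos': array([ 6.24479488e-01, -6.01666985e-05,  2.21790635e-01]), 'orientation': array([-1.79906429e+02,  8.38091711e-03,  9.00017304e+01]), 'ft_force': array([0.38716481, 0.48293087, 0.49649415]), 'torque': array([-0.02981305, -0.0588911 ,  0.01005736]), 'grip_force': 0.0, 'grip_width': 0.08743377939000012} 0.0187
scene [[-0.766  0.328 -0.554  1.006]
 [ 0.643  0.409 -0.647  0.567]
 [ 0.014 -0.852 -0.524  0.505]
 [ 0.     0.     0.     1.   ]]
side [[ 0.987 -0.125  0.101  0.404]
 [-0.161 -0.774  0.612 -0.526]
 [ 0.002 -0.62  -0.784  0.687]
 [ 0.     0.     0.     1.   ]]
connector_short [233, 288] 0.51 [0.544 0.111 0.011]
cap_wide [141, 251] 0.65 [ 0.34  -0.265  0.028]
cap_slim [213, 346] 0.57 [0.415 0.155 0.029]
cap_slim [168, 259] 0.25 [ 0.413 -0.14   0.014]
heatsink [186, 234] 0.73 [ 0.532 -0.09   0.026]
reel [230, 428] 0.78 [0.348 0.305 0.04 ]
board [194, 291] 0.76 [ 0.424 -0.005  0.003]
long_tray [195, 289] 0.7 [ 0.433 -0.002  0.005]
long_tray [171, 174] 0.68 [ 0.589 -0.279  0.006]
square_tray [296, 334] 0.78 [0.598 0.284 0.005]
round_dish [225, 213] 0.84 [ 0.643 -0.015  0.005]
```

View pictures.

View pics/scene.png

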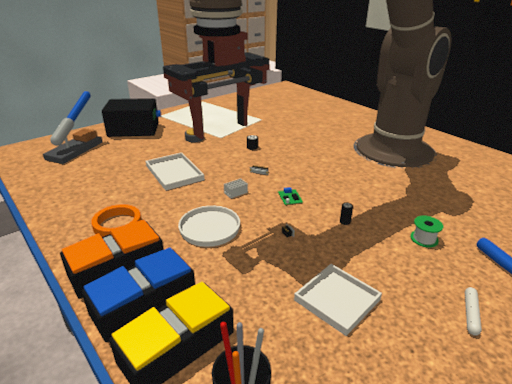

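View pics/side.png

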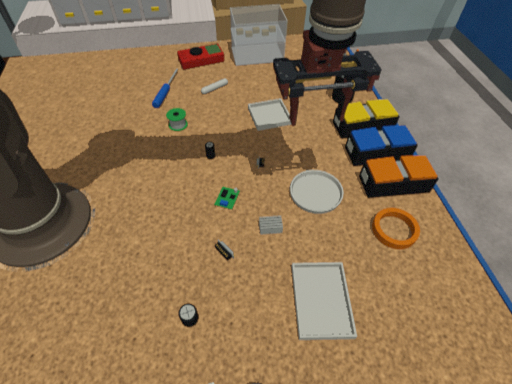

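Scene picture: long tray near (171,174), square tray (298,335), dish (225,210), wide can (141,252), long connector (169,259), heat sink (188,235), short connector (230,287), slim can (213,346), board (196,291), reel (230,427). Side view agrees.

```bash
python3 - <<'E'
from h import *
objs=dict(connector_long=(.413,-.14,.045),connector_short=(.544,.111,.035),cap_wide=(.34,-.265,.04),cap_slim=(.415,.155,.04),heatsink=(.532,-.09,.045),reel=(.348,.305,.05),board=(.424,-.003,.05),long_tray=(.589,-.279,.11),square_tray=(.598,.284,.09),round_dish=(.643,-.015,.08))
for n in("side","scene"):
    P=np.load(n+".npz")["P"].reshape(-1,3)
    f=P[(abs(P[:,2])<.004)&(abs(P[:,0]-.45)<.2)&(abs(P[:,1])<.3)]; print(n,"bench z",np.median(f[:,2]).round(4))
    for o,(x,y,r) in objs.items():
        q=P[(np.hypot(P[:,0]-x,P[:,1]-y)<r)&(P[:,2]>.005)&(P[:,2]<.07)]
        if len(q)<8: print(o,len(q)); continue
        zt=np.percentile(q[:,2],97); 
        for lab,s in(("all",q),("top",q[q[:,2]>zt-.004])):
            c,wh,a=cv2.minAreaRect((s[:,:2]*1000).astype(np.float32))
            print(f"{o:16s}{lab} n{len(s)} zt {zt*1000:.0f} c {c[0]:.0f},{c[1]:.0f} wh {wh[0]:.0f},{wh[1]:.0f} ang {a:.0f}")
E
```

```text
side bench z -0.0
connector_long  all n194 zt 16 c 412,-144 wh 20,51 ang 31
connector_long  top n139 zt 16 c 411,-144 wh 19,50 ang 33
connector_short all n60 zt 16 c 535,101 wh 31,16 ang 80
connector_short top n42 zt 16 c 535,101 wh 27,16 ang 79
cap_wide        all n363 zt 37 c 329,-277 wh 34,33 ang 50
cap_wide        top n242 zt 37 c 329,-276 wh 32,33 ang 48
cap_slim        all n147 zt 45 c 409,148 wh 25,25 ang 53
cap_slim        top n55 zt 45 c 409,149 wh 25,21 ang 85
heatsink        all n374 zt 27 c 523,-99 wh 32,51 ang 84
heatsink        top n164 zt 27 c 522,-99 wh 32,49 ang 86
reel            all n316 zt 42 c 327,293 wh 51,60 ang 27
reel            top n187 zt 42 c 328,292 wh 51,55 ang 31
board           all n202 zt 15 c 435,1 wh 60,46 ang 63
board           top n38 zt 15 c 440,0 wh 58,17 ang 52
long_tray       all n1305 zt 17 c 578,-280 wh 152,129 ang 82
long_tray       top n580 zt 17 c 589,-282 wh 152,106 ang 82
square_tray     all n442 zt 17 c 597,288 wh 106,109 ang 6
square_tray     top n160 zt 17 c 597,288 wh 105,109 ang 5
round_dish      all n653 zt 17 c 652,-18 wh 128,129
[... 533 characters left out ...]
3 ang 18
heatsink        all n312 zt 27 c 521,-97 wh 35,51 ang 84
heatsink        top n138 zt 27 c 520,-98 wh 32,50 ang 85
reel            all n625 zt 41 c 328,294 wh 53,55 ang 26
reel            top n365 zt 41 c 328,294 wh 53,55 ang 26
board           all n194 zt 15 c 434,4 wh 61,46 ang 63
board           top n42 zt 15 c 434,4 wh 57,27 ang 53
long_tray       all n786 zt 17 c 587,-281 wh 156,106 ang 82
long_tray       top n261 zt 17 c 587,-281 wh 156,106 ang 81
square_tray     all n1572 zt 17 c 595,290 wh 108,106 ang 6
square_tray     top n630 zt 17 c 595,290 wh 107,106 ang 6
round_dish      all n972 zt 17 c 652,-16 wh 128,128 ang 23
round_dish      top n318 zt 17 c 652,-16 wh 128,128 ang 23
```

Request:
{"api": "jog_arm", "payload": {
  "rows": [
    [[-4.3,-2.86,-2,6.4,0],[-4.3,-2.86,-2,6.4,0],[-4.3,-2.86,-2,6.4,0],[-4.3,-2.86,-2,6.4,0],[-4.3,-2.86,-2,6.4,0]]
  ],
  "force": 15
}}

```text
t: 1.23
tool_pos: [0.4087, -0.1439, 0.1224]
orientation: [180.0, 0.0, 122.2]
ft_force: [-0.1, -0.7, 0.3]
grip_width: 0.088
grip_force: 0.0
```

Request:
{"api": "jog_arm", "payload": {
  "rows": [
    [[0,0,0,0,0],[0,0,0,0,0]]
  ]
}}

```text
t: 1.48
tool_pos: [0.411, -0.143, 0.1232]
orientation: [179.9, 0.0, 121.9]
ft_force: [0.4, 0.9, -0.7]
grip_width: 0.0878
grip_force: 0.0
```

```bash
cat >> h.py <<'E'
from scipy.spatial.transform import Rotation as Ro
def wcloud():
    s=arm.sense(); im,d=arm.read_camera("wrist"); ci=arm.camera_info("wrist")
    T=np.eye(4);T[:3,:3]=Ro.from_euler("xyz",s["orientation"],degrees=True).as_matrix();T[:3,3]=s["tool_pos"]
    ci=dict(intrinsics=ci["intrinsics"],view=np.linalg.inv(T@np.array(ci["tool_from_camera"])))
    return im,cloud(d,ci)
def fit(P,x,y,r,lo=.005,hi=.07):
    q=P.reshape(-1,3);q=q[(np.hypot(q[:,0]-x,q[:,1]-y)<r)&(q[:,2]>lo)&(q[:,2]<hi)]
    if len(q)<5: return len(q)
    c,wh,a=cv2.minAreaRect((q[:,:2]*1000).astype(np.float32)); return len(q),np.percentile(q[:,2],[5,97]).round(3),np.round(c),np.round(wh),round(a)
E
python3 - <<'E'
from h import *
im,P=wcloud(); cv2.imwrite("pics/w1.png",im); print(fit(P,.41,-.143,.045),fit(P,.41,-.143,.045,.01))
E
```

```text
(895, array([0.009, 0.014]), array([ 411., -142.]), array([20., 53.]), 32) (809, array([0.01 , 0.014]), array([ 410., -142.]), array([20., 53.]), 32)
```

View pics/w1.png

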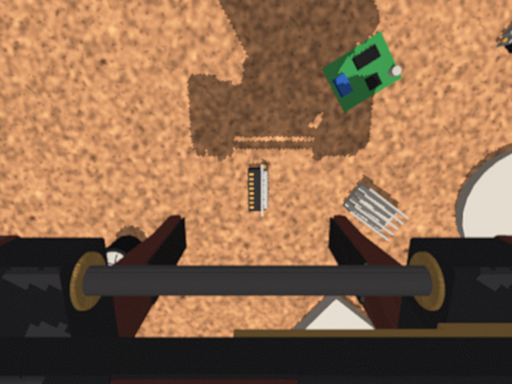

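The wrist picture shows the connector at (258,188), squared between the open fingers, with the heat sink at (375,208) clear of them. Next I descend, grip and lift.

Request:
{"api": "jog_arm", "payload": {
  "rows": [
    [[0,0.1,-4,0,0],[0,0,-4,0,0],[0,0,-2.5,0,0],[0,0,-1.4,0,0],[0,0,0,0,0.3]]
  ]
}}

```text
t: 2.15
tool_pos: [0.4104, -0.1414, 0.0033]
orientation: [-180.0, -0.0, 122.1]
ft_force: [0.9, -0.2, 0.3]
grip_width: 0.0812
grip_force: 0.0
```

Request:
{"api": "jog_arm", "payload": {
  "rows": [
    [[0,0,0,0,0.9],[0,0,0,0,0.9],[0,0,0,0,0.9],[0,0,0,0,0.9],[0,0,0,0,0.9]]
  ]
}}

```text
t: 2.78
tool_pos: [0.41, -0.1421, 0.0038]
orientation: [180.0, 0.0, 122.0]
ft_force: [0.1, -0.2, 0.8]
grip_width: 0.0312
grip_force: 0.0
```

Request:
{"api": "jog_arm", "payload": {
  "rows": [
    [[0,0,0,0,1],[0,0,0,0,1],[0,0,0,0,1],[0,0,0,0,1],[0,0,0.5,0,1]]
  ]
}}

```text
t: 3.4
tool_pos: [0.4096, -0.1419, 0.0085]
orientation: [-180.0, -0.0, 122.0]
ft_force: [0.7, 0.7, 0.3]
grip_width: 0.0197
grip_force: 15.0
```

Request:
{"api": "jog_arm", "payload": {
  "rows": [
    [[0,0,1.5,0,1],[0,0,2.5,0,1],[0,0,2.5,0,1],[0,0,2,0,1]]
  ]
}}

```text
t: 3.9
tool_pos: [0.4101, -0.142, 0.0949]
orientation: [180.0, 0.0, 122.0]
ft_force: [-0.3, 0.3, -0.5]
grip_width: 0.02
grip_force: 15.0
```

Request:
{"api": "jog_arm", "payload": {
  "rows": [
    [[3.5,-3.4,0,10,1],[3.5,-3.4,0,10,1],[3.5,-3.4,0,10,1],[3.5,-3.4,0,10,1],[3.3,-3.5,0,10,1]]
  ]
}}

```text
t: 4.53
tool_pos: [0.584, -0.3139, 0.0938]
orientation: [180.0, -0.0, 172.3]
ft_force: [0.0, 0.9, -0.3]
grip_width: 0.0199
grip_force: 15.0
```

Request:
{"api": "jog_arm", "payload": {
  "rows": [
    [[0,0,0,0,1],[0,0,0,0,1]]
  ]
}}

```text
t: 4.78
tool_pos: [0.5822, -0.3123, 0.0932]
orientation: [179.9, -0.1, 171.9]
ft_force: [0.9, 0.8, 0.3]
grip_width: 0.0199
grip_force: 15.0
```

```bash
python3 - <<'E'
from h import *
im,P=wcloud(); cv2.imwrite("pics/w2.png",im); print(fit(P,.588,-.281,.11,.013,.03))
E
```

```text
(1818, array([0.014, 0.016]), array([ 579., -280.]), array([151.,  85.]), 82)
```

View pics/w2.png

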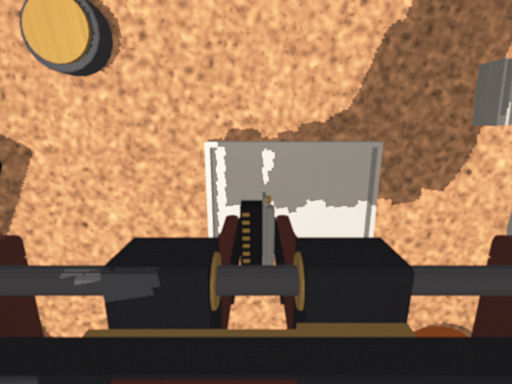

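The connector at (257,235) is held level over the tray. I'll lower it and release.

Request:
{"api": "jog_arm", "payload": {
  "rows": [
    [[0.1,0,-3.5,0,1],[0,0,-3,0,1],[0,0,-1.4,0,1],[0,0,-0.5,0,1],[0,0,0,0,1]]
  ]
}}

```text
t: 5.45
tool_pos: [0.5844, -0.3129, 0.0104]
orientation: [-180.0, 0.0, 172.0]
ft_force: [-0.1, -0.1, 0.6]
grip_width: 0.0198
grip_force: 15.0
```

Request:
{"api": "jog_arm", "payload": {
  "rows": [
    [[0,0,0,0,0.6],[0,0,0,0,0.6],[0,0,0,0,0.6],[0,0,0,0,0.6]]
  ]
}}

```text
t: 5.95
tool_pos: [0.5841, -0.3131, 0.0098]
orientation: [-180.0, 0.0, 172.0]
ft_force: [0.3, 0.1, 1.1]
grip_width: 0.0349
grip_force: 0.0
```

Request:
{"api": "jog_arm", "payload": {
  "rows": [
    [[0,0,3,0,0.6],[0,0,6,0,0.3],[-2.1,5.5,2,1,0],[-2.1,5.5,0,1,0],[-2.1,5.5,0,1,0]]
  ]
}}

```text
t: 6.58
tool_pos: [0.5205, -0.1465, 0.1203]
orientation: [-180.0, 0.1, 175.0]
ft_force: [1.0, 0.1, 0.2]
grip_width: 0.0715
grip_force: 0.0
```

Request:
{"api": "jog_arm", "payload": {
  "rows": [
    [[0,5,0,0,0],[0,0,0,0,0],[0,0,0,0,0]]
  ]
}}

```text
t: 6.95
tool_pos: [0.5212, -0.0986, 0.1198]
orientation: [-180.0, 0.0, 175.0]
ft_force: [-0.4, -0.4, -1.0]
grip_width: 0.0876
grip_force: 0.0
```

```bash
python3 - <<'E'
from h import *
im,P=wcloud(); print(fit(P,.521,-.098,.045),fit(P,.521,-.098,.045,.02))
im,d,ci=shot("side");P=cloud(d,ci);print("conl",fit(P,.584,-.313,.035,.012))
print(arm.sense()["tool_pos"])
E
```

```text
(1079, array([0.005, 0.026]), array([522., -99.]), array([30., 50.]), 86) (623, array([0.022, 0.026]), array([522., -99.]), array([30., 50.]), 86)
conl (257, array([0.013, 0.02 ]), array([ 585., -313.]), array([21., 51.]), 83)
[ 0.52103986 -0.0995611   0.11958553]
```

Request:
{"api": "jog_arm", "payload": {
  "rows": [
    [[0,0,-4,1,0],[0,0,-4,0,0],[0,0,-2.4,0,0.1],[0,0,-1.1,0,0.3],[0,0,0,0,1]]
  ]
}}

```text
t: 7.68
tool_pos: [0.5208, -0.0987, 0.0042]
orientation: [-180.0, -0.1, 175.9]
ft_force: [0.4, 0.0, 0.4]
grip_width: 0.063
grip_force: 0.0
```

Request:
{"api": "jog_arm", "payload": {
  "rows": [
    [[0,0,0,0,1],[0,0,0,0,1],[0,0,0,0,1],[0,0,0,0,1],[0,0,0,0,1]]
  ]
}}

```text
t: 8.3
tool_pos: [0.5214, -0.0981, 0.0052]
orientation: [-180.0, 0.0, 176.0]
ft_force: [-2.0, -0.9, 5.5]
grip_width: 0.0301
grip_force: 15.0
```

Request:
{"api": "jog_arm", "payload": {
  "rows": [
    [[0,0,0,0,1],[0,0,0,0,1],[0,0,0,0,1]]
  ]
}}

```text
t: 8.68
tool_pos: [0.5214, -0.0981, 0.0052]
orientation: [-180.0, 0.0, 176.0]
ft_force: [-1.2, -0.3, 6.5]
grip_width: 0.0298
grip_force: 15.0
```

Request:
{"api": "jog_arm", "payload": {
  "rows": [
    [[0,0,0.5,0,1],[0,0,1.5,0,1],[0,0,3,0,1],[0,0,3,0,1],[0,0,2,0,1]]
  ]
}}

```text
t: 9.3
tool_pos: [0.5215, -0.098, 0.107]
orientation: [-180.0, 0.1, 176.0]
ft_force: [0.7, 0.6, -1.0]
grip_width: 0.03
grip_force: 15.0
```

Request:
{"api": "jog_arm", "payload": {
  "rows": [
    [[1,4,0,2,1],[1,5,0,2,1],[1,5,0,2,1],[1,5,0,2,1],[1,5,0,2,1]]
  ]
}}

```text
t: 9.93
tool_pos: [0.5713, 0.1435, 0.1057]
orientation: [-180.0, 0.0, -173.9]
ft_force: [0.3, 0.5, -0.1]
grip_width: 0.0301
grip_force: 15.0
```

Request:
{"api": "jog_arm", "payload": {
  "rows": [
    [[1,5,0,0,1],[1,5,0,0,1],[0.5,4.7,0,0,1],[0,0,0,0,1],[0,0,0,0,1]]
  ]
}}

```text
t: 10.55
tool_pos: [0.5959, 0.2882, 0.105]
orientation: [-180.0, -0.0, -174.0]
ft_force: [0.2, -0.6, -0.1]
grip_width: 0.03
grip_force: 15.0
```

Request:
{"api": "jog_arm", "payload": {
  "rows": [
    [[0,0,-4,0,1],[0,0,-3.5,0,1],[0,0,-1.5,0,1],[0,0,-0.5,0,1],[0,0,0,0,1]]
  ]
}}

```text
t: 11.18
tool_pos: [0.5967, 0.2888, 0.0107]
orientation: [180.0, 0.1, -174.0]
ft_force: [0.5, -0.4, -1.0]
grip_width: 0.0298
grip_force: 15.0
```

Request:
{"api": "jog_arm", "payload": {
  "rows": [
    [[0,0,0,0,0.45],[0,0,0,0,0.45],[0,0,0,0,0.45],[0,0,0,0,0.45]]
  ]
}}

```text
t: 11.68
tool_pos: [0.5961, 0.2891, 0.0098]
orientation: [180.0, 0.0, -174.0]
ft_force: [0.0, -0.6, -0.1]
grip_width: 0.0487
grip_force: 0.0
```

Request:
{"api": "jog_arm", "payload": {
  "rows": [
    [[0,0,3,0,0.45],[0,0,5,0,0.3],[-3.7,-2.8,3,0,0],[-5,-3.7,0,0,0],[-5,-3.7,0,0,0]]
  ]
}}

```text
t: 12.3
tool_pos: [0.4577, 0.1861, 0.12]
orientation: [180.0, 0.1, -174.0]
ft_force: [-0.4, -0.4, -0.1]
grip_width: 0.0846
grip_force: 0.0
```

Request:
{"api": "jog_arm", "payload": {
  "rows": [
    [[-5,-3.7,0,0,0],[0,0,0,0,0],[0,0,0,0,0]]
  ]
}}

```text
t: 12.68
tool_pos: [0.4101, 0.1504, 0.1204]
orientation: [180.0, 0.1, -174.0]
ft_force: [0.6, 0.5, 0.0]
grip_width: 0.0881
grip_force: 0.0
```

```bash
python3 - <<'E'
from h import *
im,P=wcloud(); print(fit(P,.409,.15,.035),fit(P,.409,.15,.035,.04))
im,d,ci=shot("scene");P=cloud(d,ci);print("hs",fit(P,.596,.289,.04,.012))
print(arm.sense()["tool_pos"])
E
```

```text
(769, array([0.013, 0.044]), array([408., 150.]), array([24., 24.]), 47) (590, array([0.042, 0.044]), array([408., 150.]), array([24., 24.]), 51)
hs (584, array([0.014, 0.031]), array([596., 289.]), array([52., 31.]), 7)
[0.41042521 0.15108625 0.1200708 ]
```

Request:
{"api": "jog_arm", "payload": {
  "rows": [
    [[-0.2,0,-4,0,0],[0,0,-3.4,0,0],[0,0,-2,0,0.3],[0,0,-1,0,0.5],[0,0,0,0,1]]
  ]
}}

```text
t: 13.4
tool_pos: [0.4071, 0.1505, 0.0152]
orientation: [180.0, -0.1, -174.0]
ft_force: [0.7, 1.1, -0.3]
grip_width: 0.0613
grip_force: 0.0
```

Request:
{"api": "jog_arm", "payload": {
  "rows": [
    [[0,0,0,0,1],[0,0,0,0,1],[0,0,0,0,1],[0,0,0,0,1],[0,0,0,0,1]]
  ]
}}

```text
t: 14.02
tool_pos: [0.4073, 0.15, 0.016]
orientation: [-180.0, 0.0, -174.0]
ft_force: [-0.3, -1.2, 5.9]
grip_width: 0.0247
grip_force: 15.0
```

Request:
{"api": "jog_arm", "payload": {
  "rows": [
    [[0,0,0,0,1],[0,0,0,0,1],[0,0,0,0,1]]
  ]
}}

```text
t: 14.4
tool_pos: [0.4073, 0.15, 0.016]
orientation: [-180.0, 0.0, -174.0]
ft_force: [-1.1, -0.2, 5.8]
grip_width: 0.0244
grip_force: 15.0
```

Request:
{"api": "jog_arm", "payload": {
  "rows": [
    [[0,0,0.5,0,1],[0,0,1.5,0,1],[0,0,3,0,1],[0,0,3,0,1],[0,0,1,0,1]]
  ]
}}

```text
t: 15.02
tool_pos: [0.4079, 0.1503, 0.1078]
orientation: [180.0, 0.2, -174.0]
ft_force: [0.8, -0.5, 0.2]
grip_width: 0.0244
grip_force: 15.0
```

Request:
{"api": "jog_arm", "payload": {
  "rows": [
    [[3.5,-2.3,0,0,1],[5,-3,0,0,1],[5,-3,0,0,1],[5,-3,0,0,1],[5,-3,0,0,1]]
  ]
}}

```text
t: 15.65
tool_pos: [0.6431, 0.0058, 0.1051]
orientation: [180.0, -0.0, -174.0]
ft_force: [1.4, 0.7, -0.5]
grip_width: 0.0246
grip_force: 15.0
```

Request:
{"api": "jog_arm", "payload": {
  "rows": [
    [[3.5,-2.4,0,0,1],[0,0,0,0,1],[0,0,0,0,1]]
  ]
}}

```text
t: 16.02
tool_pos: [0.6758, -0.0161, 0.1048]
orientation: [179.9, -0.1, -174.0]
ft_force: [-0.0, 0.6, -0.8]
grip_width: 0.0249
grip_force: 15.0
```

Request:
{"api": "jog_arm", "payload": {
  "rows": [
    [[0,0,-4,0,1],[0,0,-3,0,1],[0,0,-1,0,1],[0,0,-0.4,0,1],[0,0,0,0,1]]
  ]
}}

```text
t: 16.65
tool_pos: [0.6775, -0.0166, 0.0227]
orientation: [-180.0, 0.1, -174.0]
ft_force: [0.1, 0.7, 0.1]
grip_width: 0.0247
grip_force: 15.0
```

Request:
{"api": "jog_arm", "payload": {
  "rows": [
    [[0,0,0,0,1],[0,0,0,0,0.5],[0,0,0,0,0.5],[0,0,0,0,0.5],[0,0,0,0,0.5]]
  ]
}}

```text
t: 17.27
tool_pos: [0.677, -0.017, 0.0217]
orientation: [180.0, -0.0, -174.0]
ft_force: [0.7, 0.4, -0.7]
grip_width: 0.0441
grip_force: 0.0
```

Request:
{"api": "jog_arm", "payload": {
  "rows": [
    [[0,0,3,0,0.4],[0,0,5,0,0.2],[0,0,2,10,0],[-3,2.5,0,10,0],[-3,2.5,0,10,0]]
  ]
}}

```text
t: 17.9
tool_pos: [0.6164, 0.0333, 0.122]
orientation: [-180.0, 0.0, -143.7]
ft_force: [-0.2, -0.2, -0.3]
grip_width: 0.0869
grip_force: 0.0
```

Request:
{"api": "jog_arm", "payload": {
  "rows": [
    [[-3,2.5,0,10,0],[-3,2.5,0,10,0],[-2.3,1.8,0,10,0],[0,0,0,10,0],[0,0,0,0,0]]
  ]
}}

```text
t: 18.52
tool_pos: [0.534, 0.101, 0.1218]
orientation: [-180.0, 0.0, -104.1]
ft_force: [0.2, -0.5, 0.5]
grip_width: 0.0876
grip_force: 0.0
```

```bash
python3 - <<'E'
from h import *
im,P=wcloud(); print(fit(P,.534,.101,.035),fit(P,.534,.101,.035,.01))
im,d,ci=shot("scene");P=cloud(d,ci);print("slim",fit(P,.677,-.017,.022,.03))
s=arm.sense();print(s["tool_pos"],s["orientation"],s["joint_positions"][6])
E
```

```text
(467, array([0.007, 0.014]), array([535., 101.]), array([31., 20.]), 77) (410, array([0.011, 0.014]), array([535., 101.]), array([31., 20.]), 76)
slim (154, array([0.031, 0.05 ]), array([677., -15.]), array([25., 23.]), 15)
[0.53427422 0.10055403 0.12163882] [ 1.79999416e+02  2.25891965e-03 -1.04277831e+02] 131.7246063727923
```

Request:
{"api": "jog_arm", "payload": {
  "rows": [
    [[0.1,0,-4,1,0],[0,0,-4,0,0],[0,0,-2.6,0,0.3],[0,0,-1.2,0,0.5],[0,0,0,0,1]]
  ]
}}

```text
t: 19.25
tool_pos: [0.5349, 0.1009, 0.0033]
orientation: [179.9, -0.0, -103.1]
ft_force: [0.3, 0.3, -0.3]
grip_width: 0.061
grip_force: 0.0
```

Request:
{"api": "jog_arm", "payload": {
  "rows": [
    [[0,0,0,0,1],[0,0,0,0,1],[0,0,0,0,1],[0,0,0,0,1],[0,0,0,0,1]]
  ]
}}

```text
t: 19.88
tool_pos: [0.5352, 0.1009, 0.0039]
orientation: [-180.0, 0.0, -103.0]
ft_force: [-0.5, 0.1, 3.6]
grip_width: 0.0199
grip_force: 15.0
```

Request:
{"api": "jog_arm", "payload": {
  "rows": [
    [[0,0,0,0,1],[0,0,0,0,1],[0,0,0,0,1]]
  ]
}}

```text
t: 20.25
tool_pos: [0.5352, 0.101, 0.0039]
orientation: [-180.0, -0.0, -103.0]
ft_force: [0.1, -0.5, 5.3]
grip_width: 0.02
grip_force: 15.0
```

Request:
{"api": "jog_arm", "payload": {
  "rows": [
    [[0,0,0.5,0,1],[0,0,1.5,0,1],[0,0,3,0,1],[0,0,3,0,1],[0,0,2,0,1]]
  ]
}}

```text
t: 20.88
tool_pos: [0.5354, 0.1013, 0.1059]
orientation: [-179.9, 0.0, -103.0]
ft_force: [-0.2, -0.1, -0.3]
grip_width: 0.02
grip_force: 15.0
```

Request:
{"api": "jog_arm", "payload": {
  "rows": [
    [[0.7,-3,0,-9,1],[0.7,-4,0,-10,1],[0.7,-4,0,-10,1],[0.7,-4,0,-10,1],[0.7,-4,0,-10,1]]
  ]
}}

```text
t: 21.5
tool_pos: [0.5703, -0.0901, 0.1047]
orientation: [-180.0, 0.1, -152.3]
ft_force: [0.3, -1.1, 0.1]
grip_width: 0.0196
grip_force: 15.0
```

Request:
{"api": "jog_arm", "payload": {
  "rows": [
    [[0.7,-4,0,-10,1],[0.7,-4,0,-10,1],[0.7,-4,0,-10,1],[0.1,-4,0,-6,1],[0,0,0,0,1]]
  ]
}}

```text
t: 22.12
tool_pos: [0.5913, -0.2532, 0.1043]
orientation: [-179.9, 0.0, 171.7]
ft_force: [-0.0, -0.1, -0.1]
grip_width: 0.0198
grip_force: 15.0
```

Request:
{"api": "jog_arm", "payload": {
  "rows": [
    [[0,0,0,0,1]]
  ]
}}

```text
t: 22.25
tool_pos: [0.5921, -0.2479, 0.1041]
orientation: [179.9, 0.0, 172.1]
ft_force: [-0.3, 0.6, -0.4]
grip_width: 0.0198
grip_force: 15.0
```

Request:
{"api": "jog_arm", "payload": {
  "rows": [
    [[0,0,-4,0,1],[0,0,-3.5,0,1],[0,0,-1.5,0,1],[0,0,-0.4,0,1],[0,0,0,0,1]]
  ]
}}

```text
t: 22.88
tool_pos: [0.5928, -0.2487, 0.0106]
orientation: [180.0, 0.1, 172.0]
ft_force: [0.3, -0.7, -0.9]
grip_width: 0.0197
grip_force: 15.0
```

Request:
{"api": "jog_arm", "payload": {
  "rows": [
    [[0,0,-0.1,0,1],[0,0,0,0,0.6],[0,0,0,0,0.6],[0,0,0,0,0.6],[0,0,0,0,0.6]]
  ]
}}

```text
t: 23.5
tool_pos: [0.592, -0.249, 0.0087]
orientation: [180.0, -0.0, 172.0]
ft_force: [-0.7, -0.2, 0.2]
grip_width: 0.0352
grip_force: 0.0
```

Request:
{"api": "jog_arm", "payload": {
  "rows": [
    [[0,0,3,0,0.6],[0,0,5,0,0.3],[-4,-0.4,3,0,0],[-4,-0.4,0,0,0],[-4,-0.4,0,0,0]]
  ]
}}

```text
t: 24.12
tool_pos: [0.471, -0.2612, 0.1192]
orientation: [-180.0, 0.1, 172.0]
ft_force: [-0.0, -0.2, -0.1]
grip_width: 0.0718
grip_force: 0.0
```

Request:
{"api": "jog_arm", "payload": {
  "rows": [
    [[-4,-0.4,0,0,0],[-4,-0.4,0,0,0],[-4,-0.4,0,0,0],[-2.3,-0.2,0,0,0],[0,0,0,0,0]]
  ]
}}

```text
t: 24.75
tool_pos: [0.3276, -0.2754, 0.1189]
orientation: [-180.0, -0.0, 171.9]
ft_force: [0.9, 0.2, 0.8]
grip_width: 0.0881
grip_force: 0.0
```

```bash
python3 - <<'E'
from h import *
im,P=wcloud(); print(fit(P,.329,-.275,.035),fit(P,.329,-.275,.035,.03))
im,d,ci=shot("side");P=cloud(d,ci);print("conS",fit(P,.592,-.249,.025,.012))
s=arm.sense();print(s["tool_pos"],s["orientation"],s["joint_positions"].round())
E
```

```text
(1240, array([0.016, 0.034]), array([ 328., -276.]), array([34., 34.]), 12) (1085, array([0.032, 0.035]), array([ 327., -276.]), array([34., 34.]), 44)
conS (113, array([0.014, 0.02 ]), array([ 593., -250.]), array([21., 29.]), 87)
[ 0.32991607 -0.27520888  0.11902652] [-1.79976394e+02  7.23942177e-02  1.71996089e+02] [ 45.  13. -14. 123.   4.  44. 111.]
```

Request:
{"api": "jog_arm", "payload": {
  "rows": [
    [[-0.1,-0.1,-4,0,0],[0,0,-3.6,0,0],[0,0,-2,0,0.1],[0,0,-1,0,0.3],[0,0,0,0,1]]
  ]
}}

```text
t: 25.48
tool_pos: [0.3286, -0.2756, 0.0123]
orientation: [180.0, -0.0, 172.1]
ft_force: [-0.5, 0.2, 0.2]
grip_width: 0.0623
grip_force: 0.0
```

Request:
{"api": "jog_arm", "payload": {
  "rows": [
    [[0,0,0,0,1],[0,0,0,0,1],[0,0,0,0,1],[0,0,0,0,1],[0,0,0,0,1]]
  ]
}}

```text
t: 26.1
tool_pos: [0.3283, -0.2763, 0.0132]
orientation: [-180.0, 0.1, 172.0]
ft_force: [-1.3, 0.6, 6.6]
grip_width: 0.0353
grip_force: 15.0
```

Request:
{"api": "jog_arm", "payload": {
  "rows": [
    [[0,0,0,0,1],[0,0,0,0,1]]
  ]
}}

```text
t: 26.35
tool_pos: [0.3284, -0.2764, 0.0132]
orientation: [-180.0, 0.1, 172.0]
ft_force: [-0.5, 1.4, 6.7]
grip_width: 0.0343
grip_force: 15.0
```

Request:
{"api": "jog_arm", "payload": {
  "rows": [
    [[0,0,0.5,0,1],[0,0,1.5,0,1],[0,0,3,0,1],[0,0,3,0,1],[0,0,1.7,0,1]]
  ]
}}

```text
t: 26.98
tool_pos: [0.3283, -0.2763, 0.1113]
orientation: [-180.0, 0.1, 172.0]
ft_force: [0.5, -1.2, -1.1]
grip_width: 0.0345
grip_force: 15.0
```

Request:
{"api": "jog_arm", "payload": {
  "rows": [
    [[3,2.5,0,2,1],[4.5,4,0,2,1],[4.5,4,0,2,1],[4.5,4,0,2,1],[4.5,4,0,0,1]]
  ]
}}

```text
t: 27.6
tool_pos: [0.5391, -0.0898, 0.1099]
orientation: [-180.0, -0.0, -180.0]
ft_force: [0.8, -1.3, 0.4]
grip_width: 0.0347
grip_force: 15.0
```

Request:
{"api": "jog_arm", "payload": {
  "rows": [
    [[4.5,4,0,0,1],[4.5,3.4,0,0,1],[0,0,0,0,1],[0,0,0,0,1],[0,0,0,0,1]]
  ]
}}

```text
t: 28.22
tool_pos: [0.627, -0.0187, 0.1096]
orientation: [-179.9, -0.0, 179.9]
ft_force: [0.2, -0.6, -0.7]
grip_width: 0.0349
grip_force: 15.0
```

Bench grip was at 0.0132, so the dish contact height is about 0.0172; I'll go down 9.15 cm to about 0.018.

Request:
{"api": "jog_arm", "payload": {
  "rows": [
    [[0,0.1,-4,0,1],[0,0,-3.3,0,1],[0,0,-1.4,0,1],[0,0,-0.4,0,1],[0,0,0,0,1]]
  ]
}}

```text
t: 28.85
tool_pos: [0.6285, -0.0163, 0.0196]
orientation: [-180.0, 0.1, 180.0]
ft_force: [-0.2, -0.0, -0.3]
grip_width: 0.0346
grip_force: 15.0
```

Request:
{"api": "jog_arm", "payload": {
  "rows": [
    [[0,0,0,0,1],[0,0,0,0,0.4],[0,0,0,0,0.4],[0,0,0,0,0.4],[0,0,0,0,0.4]]
  ]
}}

```text
t: 29.48
tool_pos: [0.628, -0.016, 0.0187]
orientation: [180.0, -0.0, -180.0]
ft_force: [-0.7, -0.2, -0.4]
grip_width: 0.0524
grip_force: 0.0
```

Request:
{"api": "jog_arm", "payload": {
  "rows": [
    [[0,0,2,0,0.4],[0,0,5,0,0.4],[0,0,5,0,0.4],[-5,0,3,0,0],[-5,0,0,0,0]]
  ]
}}

```text
t: 30.1
tool_pos: [0.5287, -0.0156, 0.1724]
orientation: [-180.0, 0.3, -180.0]
ft_force: [0.9, 0.2, -0.8]
grip_width: 0.0694
grip_force: 0.0
```

```bash
python3 - <<'E'
from h import *
o=dict(conl=(.584,-.313,.035,.012),conS=(.592,-.249,.025,.012),wide=(.628,-.017,.028,.025),slim=(.677,-.017,.02,.025),hs=(.596,.289,.04,.012),reel=(.328,.293,.05,.005),board=(.434,.003,.05,.005))
for n in("side","scene"):
    im,d,ci=shot(n);cv2.imwrite(f"pics/{n}2.png",im);P=cloud(d,ci)
    for k,v in o.items(): print(n,k,fit(P,*v))
E
```

```text
side conl (262, array([0.013, 0.02 ]), array([ 585., -314.]), array([21., 52.]), 84)
side conS (114, array([0.013, 0.019]), array([ 593., -250.]), array([21., 29.]), 87)
side wide (174, array([0.027, 0.04 ]), array([628., -17.]), array([34., 34.]), 25)
side slim (128, array([0.027, 0.049]), array([679., -18.]), array([24., 23.]), 29)
side hs 0
side reel (331, array([0.008, 0.042]), array([326., 292.]), array([54., 58.]), 35)
side board (191, array([0.005, 0.015]), array([435.,   0.]), array([59., 46.]), 64)
scene conl (97, array([0.013, 0.02 ]), array([ 583., -312.]), array([22., 52.]), 80)
scene conS (58, array([0.013, 0.02 ]), array([ 590., -250.]), array([23., 30.]), 75)
scene wide (201, array([0.027, 0.04 ]), array([627., -14.]), array([35., 33.]), 23)
scene slim (174, array([0.028, 0.05 ]), array([678., -14.]), array([24., 24.]), 16)
scene hs (583, array([0.014, 0.031]), array([597., 289.]), array([52., 31.]), 6)
scene reel (644, array([0.008, 0.041]), array([326., 293.]), array([55., 55.]), 86)
scene board (191, array([0.005, 0.015]), array([435.,   3.]), array([61., 45.]), 64)
```

View pics/side2.png

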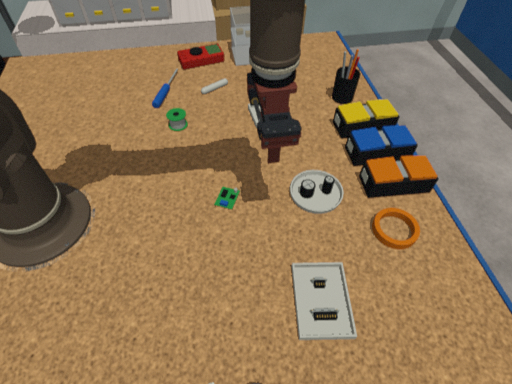

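The side view shows both connectors flat in the long tray (319,283 and 325,315) and both cans standing in the dish (307,188 and 327,185). The arm hides the square tray there, but the scene camera's depth puts the heat sink flat at its centre. The reel and board haven't moved.

```bash
python3 -c "
from plant import arm; print(arm.sign_off())"
```

```text
the job is handed in; nothing more can be done
None
```

The job is handed in at about 30 s: both connectors are in the long tray, both cans are standing in the round dish, the heat sink is fins up in the square tray, and the reel and board haven't moved; sign-off returned no verdict.

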